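Clamp a proximity sensor in the inclined test chuck

ROBOT

A 6-joint arm with a two-finger parallel gripper is mounted at the origin on the work surface. World frame = base frame: x ahead of the robot, y to its left, z up, the work surface at z = 0. Lengths are in m, angles in rad, forces in N, time in s.
With the tool pointing down it reaches from about 0.325 to 0.925 m from the base axis. Payload 3.1 kg.
Tool frame: the origin (TCP) lies at the very end of the fingers, on their centre line; the grasp point (between the pads) lies 19 mm behind it; z points along the fingers, y is the line along which they close (so a half turn about z gives the same grasp; the last joint's range is limited). The gripper opens to 85 mm and grips with 20 to 120 N. Pads are 22 mm wide; open, the fingers measure 114 mm over their backs; the gripper's body (76 mm by 85 mm) begins 54 mm behind the grasp point. The pads swing forward as they close: fully open they stand 13 mm farther back than shut.
Start: joints at [1.163, 0.217, 1.613, -0, 1.311, -0.112], TCP at [0.182, 0.598, 0.231] pointing down, gripper open.
Joint ranges: [-2.75, 2.75], [-0.78, 2.1], [0.31, 2.55], [-1.13, 4.27], [0.13, 2.63], [-2.58, 2.58]. Speed limits (rad/s): [2.79, 2.79, 3.14, 3.14, 3.14, 3.14].

INTERFACE

Orientations are given as a unit quaternion [w, x, y, z].
In Python, from plant import * gives the robot as it stands.
- The arm moves only by the shell command python3 -m inch 'ROWS'. ROWS is JSON, a list of rows, each a list of 7 numbers: the turn, a rotation vector about the tool's x, y, z in degrees, then the shift along the tool's x, y, z in mm, then the closure, from 0 (fully open) to 1 (shut). In form: [[ax, ay, az, dx, dy, dz, hand], ...]. A call has exactly 8 rows; each row is the pose to reach, as a shift and turn from the pose commanded when the call began, along the tool's axes at that moment; what a row does not reach only later rows make up. A row lasts 1/12 s, in which the tool goes at most 41.7 mm and 7.16 degrees, less where a joint would pass 70% of its speed; a pose out of reach is approached as far as the arm can. A call with a gripper value outside its range is refused whole. The fingers move at their own pace and stop on an object; the grip force is fixed at half the most. Time passes only in rows, so rows that repeat a pose let the fingers close, or fill a call up. It gives the time, the measured TCP pose, the force, the opening and the grip force at its end, in the units of the state.
- sense(): the state, without advancing time (a new reading comes with each control period).
- camera(name): name is "side" or "top"; returns the picture (480x640x3 uint8, blue, green, red); there is no depth.
- camera_info(name): a dict with "fx", "fy", "cx", "cy" (pixels), "D" ([k1, k2, p1, p2, k3] as OpenCV has them; the pictures are not rectified), "rvec" (rotation vector, rad) and "tvec" (3), from world to camera coordinates, as OpenCV has them. Camera axes: x right, y down, z forward; pixel columns grow to the right and rows downward; lengths in m; the calibration is good to about 2 mm. A picture is of the moment at which its call begins. camera_info takes no time and is no camera call.
- job_done(): hands the job in; it is judged then, once.
The state is a dict: "time_s": time; "qpos": joint angles; "qvel": joint speeds; "tau": joint torques, N m; "ee_pos": TCP position; "tcp_rot": TCP orientation; "contact_force": force on the tool from outside, world axes, zero at the start; "torque": the same for the moment, N m; "gripper_width": finger opening in m; "grasp_force": force on a finger pad.
Only numpy, scipy, OpenCV 4.12 (cv2) and the standard library are available. Lean on these libraries where they do the work, as an engineer would, in place of code of your own. Each camera call takes 0.05 s, during which the arm holds its last target. There are 200 camera calls.

TASK

Set the proximity sensor up for test: drop the brass spacer from the blue tray into the bore of the inclined three-jaw chuck, then put in the brass sensor from the black rack, blue face outward, so that it rests on the spacer. Then turn the chuck's steel sleeve clockwise (looking into the mouth) until all three jaws hold the sensor firmly and centred, and let go. Leave the other sensors, the other spacers and everything else on the bench where they are.

Things in the scene. Friction and masses are not known exactly. Their poses are not given: they have to be found in the camera images.
- chuck: fixed dark chuck, 60 mm diameter, leaning 30 degrees from vertical to the fixture's front (-x). Origin: on the axis at its lower end; z along the axis out of the mouth. Along z: bore floor 8 mm, bore (30 mm diameter) to 54, sleeve 55 to 84, jaws 57 to 88. Once spacer and sensor are in, the sensor's underside is at z = 34 and its face at 119 mm
- sleeve_top (a point): on the chuck axis at the outer end of the steel sleeve (z = 84 mm of the chuck). The sleeve is 56 mm in outer diameter, 29 mm long, knurled, with a red mark on its end; its axis is the chuck's z
- sleeve (a joint): turn of the sleeve, 0 (jaws fully open) to 3.2 rad, growing clockwise as seen looking into the mouth; stays where left (0.4 N m friction). Each rad moves every jaw 2.5 mm inward: the jaws leave an opening of radius 14.5 mm minus 2.5 mm per rad, so they touch the 18 mm sensor at about 2.2 rad and squeeze it beyond
- jaw0: jaw 0 of the chuck, a light metal block with an 8 mm wide inner face, reaching from 57 to 88 mm along the chuck's z; its origin is the chuck's origin shifted along its travel; at 60 degrees about the chuck's z from the chuck's x
- jaw1: jaw 1 of the chuck, a light metal block with an 8 mm wide inner face, reaching from 57 to 88 mm along the chuck's z; its origin is the chuck's origin shifted along its travel; at 180 degrees about the chuck's z from the chuck's x
- jaw2: jaw 2 of the chuck, a light metal block with an 8 mm wide inner face, reaching from 57 to 88 mm along the chuck's z; its origin is the chuck's origin shifted along its travel; at 300 degrees about the chuck's z from the chuck's x
- fixture: fixed grey base 170 x 130 x 12 mm carrying the chuck, which leans over its front half (-x); origin: centre of its underside. At its x = 78 mm stands a 12 mm post, 330 mm high, with a white lamp head (64 mm diameter, centred at x = 50 mm, 323 to 337 mm high) over the rear half
- rack: fixed black block 70 x 170 (along its y) x 40 mm with three holes of 21 mm, 32 mm deep (floors 8 mm above the bench), 50 mm apart along its y; origin: centre of its underside. Stands left or right of the fixture, the tray on the other side. Each hole holds one upright sensor
- tray: fixed shallow blue tray 130 x 180 (along its y) x 14 mm, walls and floor 4 mm; origin: centre of its underside. Three spacers stand in it in a row along its y, about 50 mm apart
- sensor: the sensor to clamp: brass barrel, blue face at its outer end, 18 mm diameter, 85 mm long, about 70 g, standing upright in a hole of the rack, face up (top about 93 mm above the bench). Origin: centre of its underside; z along its barrel towards the blue face
- sensor_face (a point): centre of the sensor's blue face, 85 mm from its origin
- slug: the brass spacer: plain brass cylinder, 22 mm diameter, 26 mm high, about 80 g, standing in the tray. Origin: centre of its underside
- slug_center (a point): centre of the brass spacer, 13 mm above its underside
- sensor_b: bystander: sensor with steel barrel and orange face, 18 mm diameter, 85 mm long, standing in the rack; origin: centre of its underside
- sensor_c: bystander: sensor with dark steel barrel and green face, 18 mm diameter, 75 mm long, standing in the rack; origin: centre of its underside
- spacer_b: bystander: black plastic cylinder, 22 mm diameter, 26 mm high, standing in the tray; origin: centre of its underside
- spacer_c: bystander: steel ring, 26 mm diameter, 12 mm high, lying in the tray; origin: centre of its underside
- driver: bystander: screwdriver with yellow handle, 180 mm long, lying along its x axis on the bench between robot and fixture
- meter: bystander: orange multimeter, 90 x 180 (along its y) x 35 mm (45 mm at the dial), lying at the far right; origin: centre of its underside
- board: bystander: green circuit board on short legs, 90 x 120 (along y) mm, 31 mm high at its tallest part, at the far left; origin: centre of its underside
- reel: bystander: grey plastic reel lying flat, 70 mm diameter, 25 mm high, near the robot; origin: centre of its underside
- cup: fixed grey cup with three small tools, 56 mm diameter, 155 mm high over the tools, near the robot; origin: centre of its underside
Things that resemble listed ones, but are neither listed nor needed, are in the scene too. Leave any purple look-alike of the sensor alone.

How it is judged:
By the outcome, as a careful person would: the job done as asked, in the order asked, and still so for the second after the job is handed in, with the robot touching nothing.
It also fails if it takes over 72 s, if anything falls off the work surface, if the arm or the gripper's body presses on something with over 40 N, if the wrist force passes 120 N, or if a joint passes its speed limit or range.

## Working session

There is one attempt and no reset: what is moved stays moved. The work goes in short steps, Python scripts to look and compute and a shell command to move; the robot and the scene stay as the last step left them, time stands still between calls to the robot, and variables do not carry over. Pictures are saved under pics/ and viewed, at most 13 in all, crops included, and the job is handed in when it is done.

```bash
ls; mkdir -p pics
python3 - <<'E'
from plant import *
import cv2
for n in ("top","side"):
    cv2.imwrite(f"pics/{n}0.png",camera(n)); i=camera_info(n); print(n,i)
    import numpy as np
    R=cv2.Rodrigues(np.array(i["rvec"],float))[0]; print("cam at",-R.T@np.array(i["tvec"]).ravel())
print(sense())
E
```

```text
pics
top {'fx': 526.207656251812, 'fy': 526.207656251812, 'cx': 304.36522354607916, 'cy': 240.73419011036793, 'D': array([0.00999493, 0.        , 0.        , 0.        , 0.        ]), 'rvec': array([ 2.10970397, -2.1580253 ,  0.14248611]), 'tvec': array([0.02637638, 0.55341564, 1.04274553])}
cam at [ 0.38966179 -0.00424912  1.11464275]
side {'fx': 508.1444598286937, 'fy': 508.1444598286937, 'cx': 320.94449387156067, 'cy': 244.7682913473576, 'D': array([0.02630452, 0.        , 0.        , 0.        , 0.        ]), 'rvec': array([ 2.35303924, -0.67436029,  0.26887785]), 'tvec': array([-0.47401266,  0.28104597,  0.96766539])}
cam at [ 0.16628096 -0.60117732  0.9224899 ]
{'time_s': 0.1, 'qpos': array([ 1.16280462e+00,  2.17697158e-01,  1.61479903e+00, -2.51373235e-05,
        1.31131510e+00, -1.12183003e-01]), 'qvel': array([-0.0002281 , -0.00063343, -0.00345322, -0.0009446 ,  0.00189482,
        0.00014007]), 'tau': array([-6.97339747e-04, -3.98072863e+01, -3.04972923e+01, -2.37831646e-04,
        4.20766737e-03, -1.04425993e-06]), 'ee_pos': array([0.18187224, 0.59716879, 0.23007418]), 'tcp_rot': array([-2.73541366e-04,  1.47362394e-01,  9.89081945e-01, -1.07513015e-03]), 'contact_force': array([0.1934691 , 0.85246895, 0.59286015]), 'torque': array([-0.02690588, -0.04144391, -0.03028135]), 'grasp_force': 0.0, 'gripper_width': 0.08563528509638832}
```

View pics/top0.png

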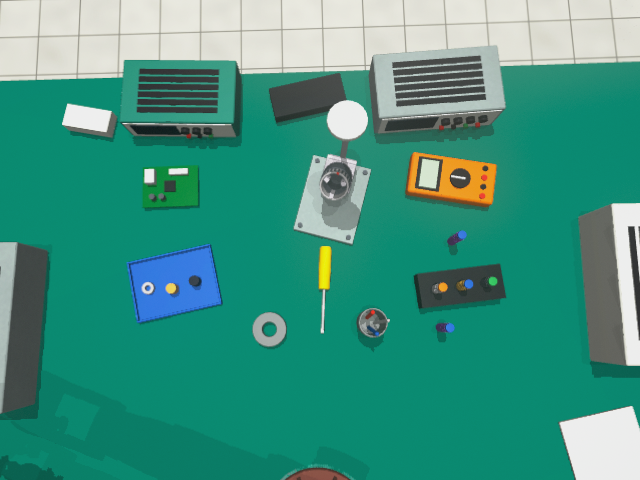

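View pics/side0.png

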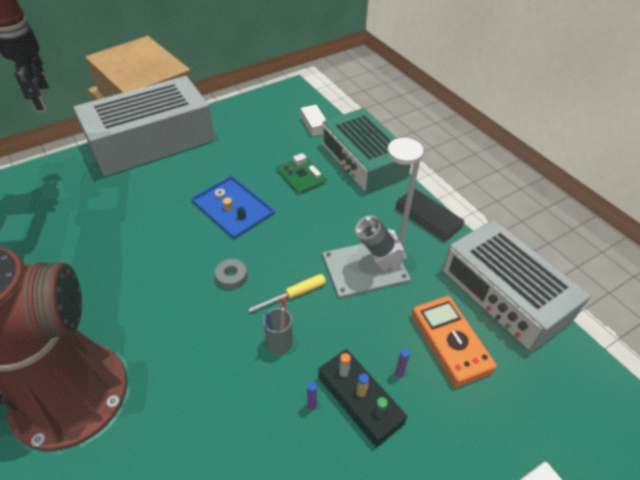

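The top view shows the tray with the brass spacer at (171,288), the rack with the blue-faced brass sensor at (468,285), the chuck mouth near (335,184) and purple look-alikes at (457,238) and (446,328). The side view shows the spacer at (228,204), the sensor face at (363,380) and the chuck mouth near (370,228).

```bash
cat > h.py <<'E'
import cv2, numpy as np
from plant import *
def cal(n):
    i=camera_info(n); K=np.array([[i["fx"],0,i["cx"]],[0,i["fy"],i["cy"]],[0,0,1.]])
    return K,np.array(i["D"]),np.array(i["rvec"],float),np.array(i["tvec"],float).ravel()
def ray(n,p):
    K,D,r,t=cal(n); R=cv2.Rodrigues(r)[0]
    u=cv2.undistortPoints(np.array([[p]],float),K,D).ravel()
    return -R.T@t, R.T@np.array([u[0],u[1],1.])
def onz(n,p,z):
    o,d=ray(n,p); return o+d*(z-o[2])/d[2]
def tri(a,b):   # top pixel, side pixel -> point, miss distance
    o1,d1=ray("top",a); o2,d2=ray("side",b); d1/=np.linalg.norm(d1); d2/=np.linalg.norm(d2)
    s=np.linalg.lstsq(np.c_[d1,-d2],o2-o1,rcond=None)[0]
    A,B=o1+s[0]*d1,o2+s[1]*d2; return (A+B)/2,np.linalg.norm(A-B)
def proj(n,P):
    K,D,r,t=cal(n); return cv2.projectPoints(np.array(P,float).reshape(-1,1,3),r,t,K,D)[0].reshape(-1,2)
def blobs(img,lo,hi,roi,amin=8):
    x0,y0,x1,y1=roi; m=cv2.inRange(cv2.cvtColor(img,cv2.COLOR_BGR2HSV)[y0:y1,x0:x1],lo,hi)
    n,_,s,c=cv2.connectedComponentsWithStats(m)
    return [(np.round(c[k]+[x0,y0],1),s[k,4],s[k,:4]+[x0,y0,0,0]) for k in range(1,n) if s[k,4]>=amin]
E
python3 - <<'E'
from h import *
np.set_printoptions(precision=4,suppress=True)
t=cv2.imread("pics/top0.png"); s=cv2.imread("pics/side0.png")
print("blue",*blobs(t,(100,120,60),(125,255,255),(415,220,510,340)),sep="\n")
print(*blobs(s,(100,100,60),(125,255,255),(290,330,430,440)),sep="\n")
print("brass",*blobs(t,(12,100,80),(28,255,255),(130,245,220,320)),sep="\n")
print(*blobs(s,(8,70,80),(28,255,255),(190,175,275,240)),sep="\n")
print("tray",*blobs(t,(100,120,60),(125,255,255),(110,230,240,340),200),sep="\n")
a=cv2.resize(t[145:255,285:385],None,fx=4,fy=4,interpolation=cv2.INTER_CUBIC)
b=cv2.resize(s[200:300,315:415],None,fx=4,fy=4,interpolation=cv2.INTER_CUBIC)
c=np.zeros((440,800,3),np.uint8); c[:,:400]=a; c[:400,400:]=b
cv2.imwrite("pics/chuck.png",c)
E
```

```text
blue
(array([461.5, 234.6]), np.int32(68), array([457, 230,  10,  10]))
(array([468.3, 283.5]), np.int32(73), array([464, 279,  10,  10]))
(array([449.4, 327.3]), np.int32(72), array([445, 323,  10,  10]))
(array([404.6, 353. ]), np.int32(80), array([400, 348,  10,  10]))
(array([363.3, 377.4]), np.int32(102), array([358, 372,  12,  12]))
(array([311.7, 386.4]), np.int32(98), array([307, 381,  10,  12]))
brass
(array([171. , 288.1]), np.int32(81), array([166, 284,  11,  10]))
(array([227.3, 203. ]), np.int32(63), array([224, 198,   7,  11]))
tray
(array([173.9, 282.8]), np.int32(4992), array([127, 244,  95,  79]))
```

View pics/chuck.png

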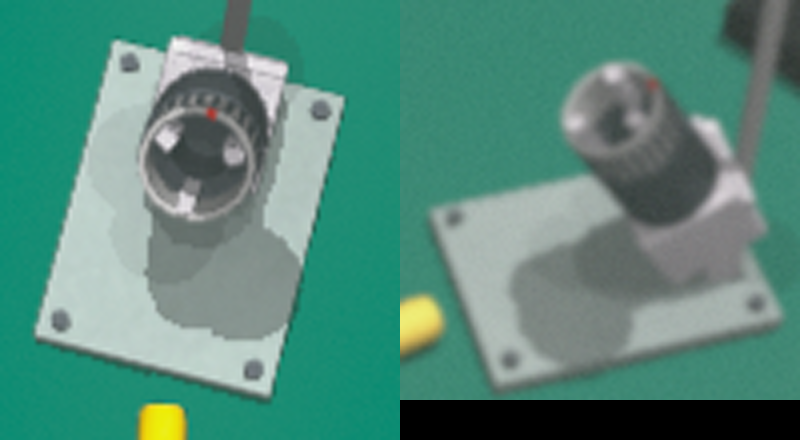

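The crop shows the sleeve rim centred at about (334,185.7) in the top view and (368.4,227) in the side view. The plate corners in the top view are near (313,155), (371,169), (352,244) and (294,229), and the red mark is at the rear of the rim.

Run:
```python
from h import *
np.set_printoptions(precision=4,suppress=True)
f=lambda x,y,ox,oy:np.array([x/4-.375+ox,y/4-.375+oy])
T=lambda x,y:f(x,y,285,145); S=lambda x,y:f(x-400,y,315,200)
tc=[T(113,40),T(345,96),T(270,396),T(37,335)]  # FL,FR,NR,NL at z=.012
P=np.array([onz("top",p,.012) for p in tc]); print("plate",P[:,:2],"sizes",[np.linalg.norm(P[i]-P[i-1]) for i in range(4)],"c",P.mean(0))
sc=[S(780,322),S(495,390),S(430,210)]
Q=np.array([onz("side",p,.012) for p in sc]);print("side corners NR? ",Q[:,:2])
ex=(P[0]+P[1]-P[2]-P[3]); ey=P[0]+P[3]-P[1]-P[2]
print("yaw",np.degrees([np.arctan2(ex[1],ex[0]),np.arctan2(-ey[0],ey[1])]))
m,d=tri(T(197,164),S(615,110)); print("rim",m,d)
yaw=np.arctan2(ex[1],ex[0]); c=np.array([np.cos(yaw),np.sin(yaw)])
r=(m-P.mean(0))[:2]; print("rim in fixture xy",r@c, r@[-c[1],c[0]])
a=np.array([-.5*c[0],-.5*c[1],.866]); print("axis",a,"origin",m-.084*a)
# rim outline check
u=np.array([-c[1],c[0],0]);v=np.cross(a,u)
for n,g in(("top",(285,145,0)),("side",(315,200,400))):
    q=proj(n,[m+.028*(np.cos(t)*u+np.sin(t)*v) for t in np.arange(0,6.28,.1)])
    q=(q-[g[0]-.375,g[1]-.375])*4+[g[2],0]; print(n,q.min(0),q.max(0))
for nm,a_,b,z in(("sensor",(468.3,283.5),(363.3,377.4),.093),):
    print(nm,tri(a_,b),onz("top",a_,z),onz("side",b,z))
print("slug",tri((171,288.1),(227.3,203)),onz("top",(171,288.1),.03),onz("side",(227.3,203),.02))
# slug top rect in both, tray yaw
t=cv2.imread("pics/top0.png")
m=cv2.inRange(cv2.cvtColor(t,cv2.COLOR_BGR2HSV),(100,120,60),(125,255,255))[230:340,110:240]
b=cv2.boxPoints(cv2.minAreaRect(cv2.findNonZero(m)))+[110,230]
B=np.array([onz("top",p,.014) for p in b]);print("tray",B[:,:2],B.mean(0),[np.linalg.norm(B[i]-B[i-1]) for i in range(4)])
k=cv2.inRange(t,(0,0,0),(70,70,70))[255:318,405:512]
k=cv2.morphologyEx(k,cv2.MORPH_OPEN,np.ones((5,5)))
b=cv2.boxPoints(cv2.minAreaRect(cv2.findNonZero(k)))+[405,255];B=np.array([onz("top",p,.04) for p in b]);print("rack",b,B[:,:2],B.mean(0),[np.linalg.norm(B[i]-B[i-1]) for i in range(4)])
```

```text
plate [[ 0.7473 -0.0081]
 [ 0.7125 -0.1326]
 [ 0.5499 -0.0865]
 [ 0.5857  0.0361]] sizes [np.float64(0.16761053964795944), np.float64(0.1292046853418019), np.float64(0.1690086798685833), np.float64(0.12771820694112485)] c [ 0.6488 -0.0478  0.012 ]
side corners NR?  [[ 0.7096 -0.1356]
 [ 0.5483 -0.0902]
 [ 0.5866  0.0361]]
yaw [-15.5653 -15.9493]
rim [ 0.6448 -0.0468  0.1409] 0.0030523874633715236
rim in fixture xy -0.004184025385734595 -0.0001392257167972009
axis [-0.4817  0.1342  0.866 ] origin [ 0.6852 -0.0581  0.0681]
top [139.7177 103.1157] [257.2858 217.8626]
side [563.4466  64.5258] [661.9911 157.8537]
sensor (array([ 0.4559, -0.3013,  0.0935]), np.float64(0.001806668843591606)) [ 0.4551 -0.301   0.093 ] [ 0.457  -0.3014  0.093 ]
slug (array([0.4656, 0.2946, 0.0176]), np.float64(0.0028120124675619063)) [0.4634 0.2917 0.03  ] [0.4661 0.2917 0.02  ]
tray [[0.5206 0.3983]
 [0.5579 0.2155]
 [0.4301 0.1862]
 [0.3938 0.3659]] [0.4756 0.2915 0.014 ] [np.float64(0.13082802103768051), np.float64(0.1865396210286734), np.float64(0.13111779851338698), np.float64(0.18323838223615635)]
rack [[413.1077 274.8615]
 [500.7385 263.9077]
 [504.8769 297.0154]
 [417.2462 307.9692]] [[ 0.4786 -0.2061]
 [ 0.4969 -0.3846]
 [ 0.4298 -0.3876]
 [ 0.4116 -0.2109]] [ 0.4542 -0.2973  0.04  ] [np.float64(0.06717504569852116), np.float64(0.17942130077875815), np.float64(0.06717605713103092), np.float64(0.17768818683058235)]
```

```bash
cat >> h.py <<'E'
from scipy.spatial.transform import Rotation as Ro
np.set_printoptions(precision=4,suppress=True)
def Rcur():
    q=sense()["tcp_rot"]; return Ro.from_quat([q[1],q[2],q[3],q[0]])
def go(p,z,y):     # move needed, in tool axes: deg, mm
    s=sense(); R=Rcur(); z=np.array(z,float)/np.linalg.norm(z); y=np.array(y,float); y-=z*(y@z); y/=np.linalg.norm(y)
    if y@R.as_matrix()[:,1]<0: print("(y opposite)")
    T=Ro.from_matrix(np.c_[np.cross(y,z),y,z])
    print("turn",(R.inv()*T).as_rotvec(degrees=True).round(2),"shift",(R.inv().apply(np.array(p)-s["ee_pos"])*1000).round(1),"t",s["time_s"])
def az(d): return [np.cos(np.radians(d)),np.sin(np.radians(d)),0]
SLUG=np.array([.4640,.2917,.0]); SENS=np.array([.456,-.301,.0])
E
python3 -c "
from h import *
go([.464,.2917,.10],[0,0,-1],az(11.5))"
```

```text
turn [-0.12  0.06 61.55] shift [-359.  -209.7  130.5] t 0.1
```

```bash
python3 -m inch '[[0,0,55,-300,-175,108,0.4],[0,0,55,-300,-175,108,0.4],[0,0,55,-300,-175,108,0.4],[0,0,55,-300,-175,108,0.4],[0,0,55,-300,-175,108,0.4],[0,0,55,-300,-175,108,0.4],[0,0,55,-300,-175,108,0.4],[0,0,55,-300,-175,108,0.4]]'; python3 -c "
from h import *
go([.464,.2917,.08],[0,0,-1],az(11.5));print(sense()['qpos'])"
```

```text
time_s: 0.77
ee_pos: [0.399, 0.3625, 0.1314]
tcp_rot: [-0.0, 0.59, 0.808, -0.0]
contact_force: [0.4, 1.2, 0.1]
gripper_width: 0.0511
grasp_force: 0.0
turn [-0.02  0.01  6.25] shift [-87.2  40.3  51.4] t 0.7667
[0.6073 0.1453 1.8973 0.     1.0994 0.2975]
```

```bash
python3 -m inch '[[0,0,6,-87,40,51,0.4],[0,0,6,-87,40,51,0.4],[0,0,6,-87,40,51,0.4],[0,0,6,-87,40,51,0.4],[0,0,6,-87,40,51,0.4],[0,0,6,-87,40,51,0.4],[0,0,6,-87,40,51,0.4],[0,0,6,-87,40,51,0.4]]'; python3 -c "
from h import *
go([.464,.2917,.015],[0,0,-1],az(11.5))
t=camera('top');s=camera('side')
c=np.zeros((480,800,3),np.uint8)
f=lambda i:cv2.resize(i,(400,400),interpolation=cv2.INTER_CUBIC)
c[:400,:400]=f(t[240:340,120:220]);c[:400,400:]=f(s[150:250,180:280]);cv2.imwrite('pics/pre.png',c)"
```

```text
time_s: 1.43
ee_pos: [0.4631, 0.2953, 0.0822]
tcp_rot: [0.0, 0.628, 0.778, 0.001]
contact_force: [-0.3, 0.0, -0.7]
gripper_width: 0.0513
grasp_force: 0.0
turn [ 0.08 -0.03  0.66] shift [-3.8 -0.  67.2] t 1.4333
```

View pics/pre.png

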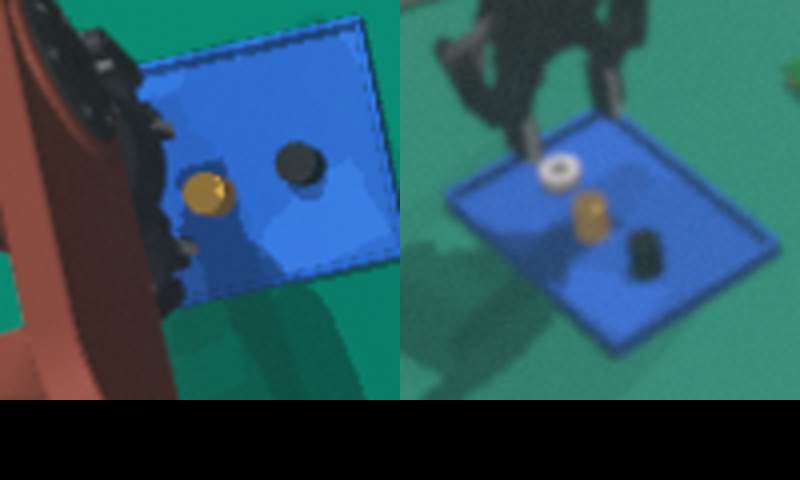

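The crop shows both fingertips straddling the line to the spacer, which is at (172,288) in the top view. The ring and black spacer are clear of both fingers.

```bash
python3 -c "
from h import *
p=sense()['ee_pos'];print(proj('top',p),proj('side',p), 'seen ~(162.6,286.9),(221.6,183)')"
python3 -m inch '[[0,0,0.7,-4,0,67,0.4],[0,0,0.7,-4,0,67,0.4],[0,0,0.7,-4,0,67,0.4],[0,0,0.7,-4,0,67,0.4],[0,0,0.7,-4,0,67,0.4],[0,0,0.7,-4,0,67,0.8],[0,0,0.7,-4,0,67,0.8],[0,0,0.7,-4,0,67,1]]'
```

```text
[[162.0924 286.6355]] [[222.3272 184.233 ]] seen ~(162.6,286.9),(221.6,183)
time_s: 2.2
ee_pos: [0.4661, 0.2911, 0.0167]
tcp_rot: [0.001, 0.634, 0.774, 0.002]
contact_force: [1.0, -0.0, 3.3]
gripper_width: 0.0192
grasp_force: 58.5
```

```bash
cat >> h.py <<'E'
A=np.array([-.4817,.1342,.866]); RIM=np.array([.6448,-.0468,.1409])
def ck(zmm): return RIM+A*(zmm-84)/1000
E
python3 -m inch '[[0,0,0,0,0,-40,1],[0,0,0,0,0,-80,1],[0,0,0,0,0,-120,1],[0,0,0,0,0,-160,1],[0,0,0,0,0,-200,1],[0,0,0,0,0,-200,1],[0,0,0,0,0,-200,1],[0,0,0,0,0,-200,1]]'; python3 -c "
from h import *
print(ck(170),sense()['qpos'])
go(ck(170),-A,az(-12))"
```

```text
time_s: 2.87
ee_pos: [0.464, 0.29, 0.2146]
tcp_rot: [0.0, 0.634, 0.774, 0.0]
contact_force: [-0.4, -1.0, -1.8]
gripper_width: 0.0191
grasp_force: 58.7
[ 0.6034 -0.0353  0.2154] [0.4303 0.0665 1.8147 0.     1.2599 0.2321]
turn [-29.07  -8.09  22.27] shift [-346.3   72.7   -0.8] t 2.8667
```

```bash
python3 -m inch '[[-29,-8,22,-346,73,-1,1],[-29,-8,22,-346,73,-1,1],[-29,-8,22,-346,73,-1,1],[-29,-8,22,-346,73,-1,1],[-29,-8,22,-346,73,-1,1],[-29,-8,22,-346,73,-1,1],[-29,-8,22,-346,73,-1,1],[-29,-8,22,-346,73,-1,1]]'; python3 -c "
from h import *
print(sense()['qpos'])
go(ck(120),-A,az(-12))"
```

```text
time_s: 3.53
ee_pos: [0.5933, -0.0172, 0.2111]
tcp_rot: [0.208, 0.747, 0.614, 0.147]
contact_force: [1.1, 0.3, -0.7]
gripper_width: 0.0194
grasp_force: 58.9
[-0.1062 -0.1059  2.0698 -0.1283  0.6718  0.1674]
turn [-0.45 -0.13  0.32] shift [-15.9  14.   53.4] t 3.5333
```

```bash
python3 -m inch '[[-0.4,-0.1,0.3,-16,14,10,1],[-0.4,-0.1,0.3,-16,14,25,1],[-0.4,-0.1,0.3,-16,14,40,1],[-0.4,-0.1,0.3,-16,14,53,1],[-0.4,-0.1,0.3,-16,14,53,1],[-0.4,-0.1,0.3,-16,14,53,1],[-0.4,-0.1,0.3,-16,14,53,1],[-0.4,-0.1,0.3,-16,14,53,1]]'
python3 - <<'E'
from h import *
go(ck(105),-A,az(-12))
t=camera('top');s=camera('side')
f=lambda i:cv2.resize(i,(400,400),interpolation=cv2.INTER_CUBIC)
c=np.zeros((400,800,3),np.uint8);c[:,:400]=f(t[145:245,285:385]);c[:,400:]=f(s[175:275,315:415]);cv2.imwrite('pics/hov.png',c)
p=sense()['ee_pos'];R=Rcur().as_matrix()
for n,g in(('top',(285,145,0)),('side',(315,175,400))):
    for k,P in(('tcp',p),('slugend',p+.0127*R[:,2]),('rim',RIM)): print(n,k,((proj(n,P)-[g[0]-.375,g[1]-.375])*4+[g[2],0]).round())
E
```

```text
time_s: 4.2
ee_pos: [0.6299, -0.0407, 0.177]
tcp_rot: [0.213, 0.747, 0.611, 0.151]
contact_force: [-0.2, 0.3, -1.5]
gripper_width: 0.0191
grasp_force: 58.9
turn [ 0.3  -0.04 -0.02] shift [-1.6 -4.4 18.3] t 4.2
top tcp [[189. 172.]]
top slugend [[191. 164.]]
top rim [[198. 161.]]
side tcp [[588. 165.]]
side slugend [[598. 177.]]
side rim [[612. 211.]]
```

View pics/hov.png

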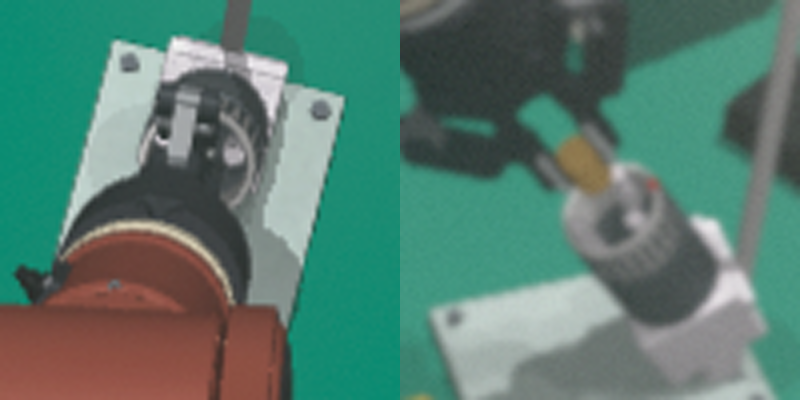

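The side crop shows the spacer straight in the fingers just above the mouth (end near (600,188), mouth centre near (612,212)). Next I check the mouth centre using the jaw ends and the red mark from the first pictures.

Run:
```python
from h import *
f=lambda x,y,ox,oy:np.array([x/4-.375+ox,y/4-.375+oy])
T=lambda x,y:f(x,y,285,145); S=lambda x,y:f(x-400,y,315,200)
t=cv2.imread("pics/top0.png"); s=cv2.imread("pics/side0.png")
for n,i,r in(("top",t,(315,165,355,205)),("side",s,(352,210,388,245))):
    print(n,[ (b[0],b[1]) for b in blobs(i,(0,110,90),(8,255,255),r,1)+blobs(i,(172,110,90),(180,255,255),r,1)])
    h=i.astype(int).min(2); x0,y0,x1,y1=r
    print("bright",[(b[0],b[1]) for b in blobs(i,(0,0,190),(180,40,255),r,3)])
J=[]
for k,a,b in(("j+y",T(168,137),S(612,73)),("j-y",T(234,156),S(628,118)),("jfront",T(187,200),S(575,122)),("red",T(211,114),S(652,86)),("rim",T(197,164.5),S(614,110))):
    p,d=tri(a,b); q=p-RIM; ax=q@A; e=q-ax*A; print(k,p,"miss",d,"axial",ax,"radial",np.linalg.norm(e),e); J.append(p)
c=np.mean(J[:3],0);q=c-RIM;print(c,q@A,q-(q@A)*A)
n=np.cross(J[1]-J[0],J[2]-J[0]);print(n/np.linalg.norm(n))
```

```text
top [(array([337.5, 173. ]), np.int32(6))]
bright [(array([317.6, 183.5]), np.int32(228)), (array([325.2, 165.8]), np.int32(4)), (array([351.9, 167.8]), np.int32(35)), (array([326.2, 179.2]), np.int32(15)), (array([353. , 196.5]), np.int32(41)), (array([328.6, 195.3]), np.int32(23))]
side []
bright [(array([367.9, 217.9]), np.int32(8)), (array([358.1, 230.1]), np.int32(8))]
j+y [ 0.6539 -0.0324  0.1516] miss 5.5081195571715645e-05 axial 0.006845409306304753 radial 0.018948103147573152 [0.0124 0.0135 0.0048]
j-y [ 0.6432 -0.0628  0.1513] miss 0.0016754330589653073 axial 0.007620070432016094 radial 0.01758263063153809 [ 0.0021 -0.017   0.0038]
jfront [ 0.6262 -0.0408  0.1374] miss 0.0012063212098610827 axial 0.006688457279016581 radial 0.018696112424289087 [-0.0154  0.0051 -0.0093]
red [ 0.6641 -0.053   0.1545] miss 0.0006432252287727592 axial 0.0016541699868835103 radial 0.024307985189098533 [ 0.0201 -0.0064  0.0121]
rim [ 0.6443 -0.0467  0.1411] miss 0.0027638604116079495 axial 0.0004155268248061785 radial 0.0003157433191196658 [-0.0003  0.     -0.0002]
[ 0.6411 -0.0453  0.1468] 0.007051312339112433 [-0.0003  0.0005 -0.0002]
[ 0.4908 -0.163  -0.8559]
```

```bash
sed -i 's/RIM=np.array.*/RIM=np.array([.6448,-.0468,.1409])+.001*A/' h.py; python3 -m inch '[[0.3,0,0,-3,-4.5,0,1],[0.3,0,0,-3,-4.5,0,1],[0.3,0,0,-3,-4.5,5,1],[0.3,0,0,-3,-4.5,10,1],[0.3,0,0,-3,-4.5,14,1],[0.3,0,0,-3,-4.5,14,1],[0.3,0,0,-3,-4.5,14,1],[0.3,0,0,-3,-4.5,14,1]]'; python3 -c "
from h import *
go(ck(95),-A,az(-12))"
```

```text
time_s: 4.97
ee_pos: [0.6325, -0.0451, 0.1624]
tcp_rot: [0.211, 0.748, 0.611, 0.149]
contact_force: [-0.3, -0.5, -0.4]
gripper_width: 0.0194
grasp_force: 58.9
turn [-0.02 -0.03 -0.04] shift [ 1.7  0.1 12.8] t 4.9667
```

```bash
python3 -m inch '[[0,0,0,0.4,0,3,1],[0,0,0,0.4,0,6,1],[0,0,0,0.4,0,9,1],[0,0,0,0.4,0,11,1],[0,0,0,0.4,0,13,1],[0,0,0,0.4,0,13,1],[0,0,0,0.4,0,13,1],[0,0,0,0.4,0,13,1]]'
python3 - <<'E'
from h import *
go(ck(95),-A,az(-12))
s=camera('side');t=camera('top')
f=lambda i:cv2.resize(i,(400,400),interpolation=cv2.INTER_CUBIC)
c=np.zeros((400,800,3),np.uint8);c[:,:400]=f(t[145:245,285:385]);c[:,400:]=f(s[190:260,340:410]);cv2.imwrite('pics/in.png',c)
E
```

```text
time_s: 5.63
ee_pos: [0.6388, -0.0464, 0.1514]
tcp_rot: [0.211, 0.748, 0.611, 0.149]
contact_force: [0.5, 0.4, -0.6]
gripper_width: 0.0193
grasp_force: 58.9
turn [ 0.   -0.03 -0.05] shift [ 1.2 -0.1 -0. ] t 5.6333
```

View pics/in.png

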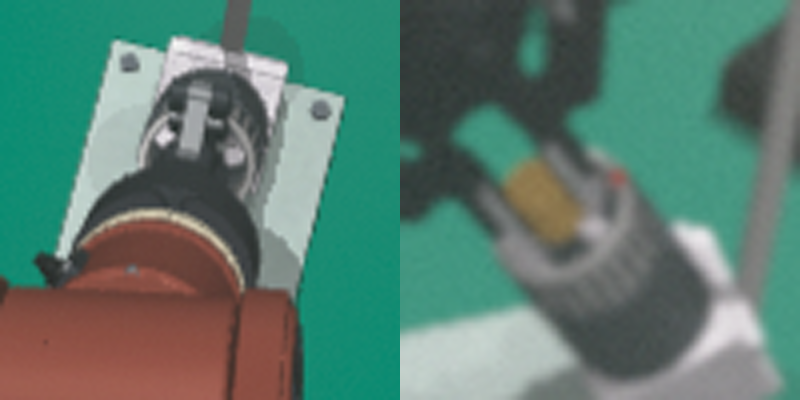

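The side crop shows the spacer's end inside the mouth, clear of the jaws, with fingertips just outside the rim. I'll release it.

```bash
python3 -m inch '[[0,0,0,0,0,1.5,1],[0,0,0,0,0,3,1],[0,0,0,0,0,3,1],[0,0,0,0,0,3,0.4],[0,0,0,0,0,3,0.4],[0,0,0,0,0,3,0.4],[0,0,0,0,0,3,0.4],[0,0,0,0,0,3,0.4]]' && python3 -m inch '[[0,0,0,0,0,-30,0.4],[0,0,0,0,0,-60,0.4],[0,0,0,0,0,-90,0.4],[0,0,0,0,0,-120,0.4],[0,0,0,0,-100,-120,0.4],[0,0,0,0,-100,-120,0.4],[0,0,0,0,-100,-120,0.4],[0,0,0,0,-100,-120,0.4]]'
python3 - <<'E'
from h import *
s=camera('side');t=camera('top')
f=lambda i:cv2.resize(i,(400,400),interpolation=cv2.INTER_CUBIC)
c=np.zeros((400,800,3),np.uint8);c[:,:400]=f(t[145:245,285:385]);c[:,400:]=f(s[190:260,340:410]);cv2.imwrite('pics/in2.png',c)
print(sense()['ee_pos'],sense()['qpos']); go([.456,-.301,.16],[0,0,-1],az(5.9))
E
```

```text
time_s: 6.4
ee_pos: [0.6404, -0.0469, 0.149]
tcp_rot: [0.212, 0.748, 0.611, 0.149]
contact_force: [0.1, 0.1, 0.2]
gripper_width: 0.0509
grasp_force: 0.0
time_s: 7.07
ee_pos: [0.4915, -0.0133, 0.1975]
tcp_rot: [0.208, 0.749, 0.612, 0.146]
contact_force: [0.2, 1.3, -1.4]
gripper_width: 0.0514
grasp_force: 0.0
[ 0.4976 -0.0144  0.2033] [-0.1255 -0.3494  2.2818 -0.1135  0.6913  0.143 ]
turn [ 29.49   6.64 -16.96] shift [-287.3  -10.4   55.7] t 7.1667
```

View pics/in2.png

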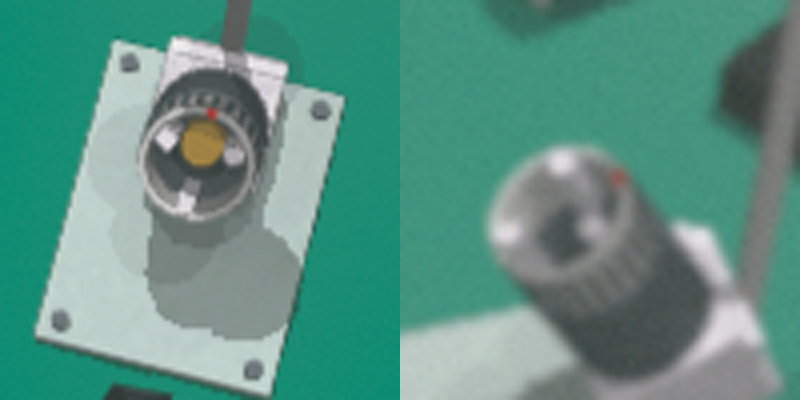

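The spacer is deep in the bore (brass disc at (203,145) in the top crop), with the jaws clear. Next is the sensor.

Run:
```python
from h import *
print("slug top expected px in crop",((proj('top',ck(34))-[284.625,144.625])*4)); print(onz('top',(373,323),.1))
go([.456,-.301,.20],[0,0,-1],az(5.9))
```

```text
slug top expected px in crop [[207.0798 136.2586]]
[ 0.3838 -0.1142  0.1   ]
turn [ 29.49   6.64 -16.96] shift [-288.7    9.7   21.1] t 7.1667
```

```bash
python3 -m inch '[[29.5,6.6,-17,-289,10,21,0.45],[29.5,6.6,-17,-289,10,21,0.45],[29.5,6.6,-17,-289,10,21,0.45],[29.5,6.6,-17,-289,10,21,0.45],[29.5,6.6,-17,-289,10,21,0.45],[29.5,6.6,-17,-289,10,21,0.45],[29.5,6.6,-17,-289,10,21,0.45],[29.5,6.6,-17,-289,10,21,0.45]]'; python3 -c "
from h import *
print(sense()['qpos'])
go([.456,-.301,.11],[0,0,-1],az(5.9))"
```

```text
time_s: 7.83
ee_pos: [0.4579, -0.3091, 0.2015]
tcp_rot: [0.003, 0.671, 0.741, -0.002]
contact_force: [-0.1, -0.1, -0.4]
gripper_width: 0.047
grasp_force: 0.0
[-0.7187  0.0881  1.8173 -0.0042  1.231  -0.817 ]
turn [ 0.04  0.37 -0.19] shift [ 8.9 -1.2 91.5] t 7.8333
```

```bash
python3 -m inch '[[0,0.3,-0.2,9,-1,30,0.45],[0,0.3,-0.2,9,-1,60,0.45],[0,0.3,-0.2,9,-1,91,0.45],[0,0.3,-0.2,9,-1,91,0.45],[0,0.3,-0.2,9,-1,91,0.45],[0,0.3,-0.2,9,-1,91,0.45],[0,0.3,-0.2,9,-1,91,0.45],[0,0.3,-0.2,9,-1,91,0.45]]'
python3 - <<'E'
from h import *
go([.456,-.301,.068],[0,0,-1],az(5.9))
s=camera('side');t=camera('top')
f=lambda i:cv2.resize(i,(400,400),interpolation=cv2.INTER_CUBIC)
c=np.zeros((400,800,3),np.uint8);c[:,:400]=f(t[235:335,415:515]);c[:,400:]=f(s[320:420,315:415]);cv2.imwrite('pics/s1.png',c)
p=sense()['ee_pos'];P=[.456,-.301,.093]
print((proj('top',[p,P])-[414.625,234.625])*4,(proj('side',[p,P])-[314.625,319.625])*4+[400,0])
print(blobs(t,(100,120,60),(125,255,255),(415,240,515,335)),blobs(s,(100,100,60),(125,255,255),(330,360,400,410)))
E
```

```text
time_s: 8.5
ee_pos: [0.4557, -0.2941, 0.1115]
tcp_rot: [0.0, 0.668, 0.744, 0.001]
contact_force: [0.3, -0.4, 0.1]
gripper_width: 0.0468
grasp_force: 0.0
turn [ 0.09 -0.06  0.22] shift [-6.9 -0.5 43.5] t 8.5
[[209.4727 193.691 ]
 [214.5341 193.7294]] [[583.3332 200.2809]
 [592.3337 231.4194]]
[(array([465.3, 282.4]), np.int32(15), array([464, 280,   4,   6]))] [(array([363.1, 377.6]), np.int32(82), array([358, 373,  11,  10]))]
```

View pics/s1.png

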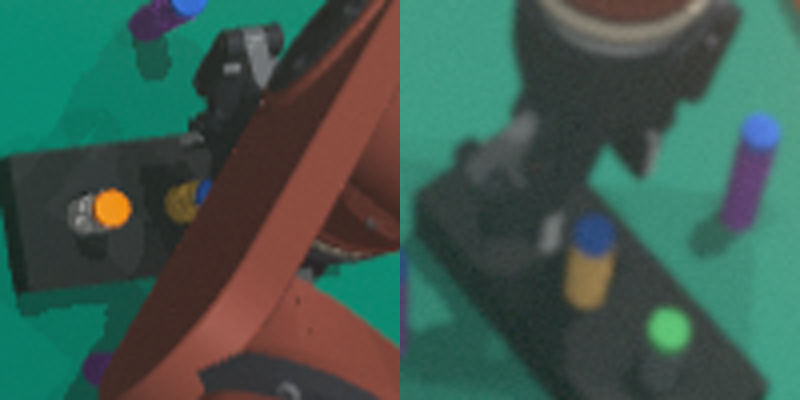

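The crops show the open fingers above and either side of the blue-faced brass sensor (side face at (594,234)). The purple look-alikes and the neighbouring sensors are clear.

```bash
python3 -c "
from h import *
go([.456,-.301,.068],[0,0,-1],az(5.9)); print(sense()['ee_pos'],sense()['qvel'])"
```

```text
turn [ 0.02 -0.13  0.22] shift [-7.7  0.3 42.7] t 8.6
[ 0.4549 -0.2935  0.1108] [ 0.0003  0.0053  0.0142 -0.0008 -0.0005 -0.0013]
```

```bash
python3 -m inch '[[0,0,0.2,-7.7,0.3,0,0.45],[0,0,0.2,-7.7,0.3,10,0.45],[0,0,0.2,-7.7,0.3,25,0.45],[0,0,0.2,-7.7,0.3,42.7,0.45],[0,0,0.2,-7.7,0.3,42.7,0.45],[0,0,0.2,-7.7,0.3,42.7,0.45],[0,0,0.2,-7.7,0.3,42.7,1],[0,0,0.2,-7.7,0.3,42.7,1]]'; python3 -m inch '[[0,0,0,0,0,0,1],[0,0,0,0,0,0,1],[0,0,0,0,0,0,1],[0,0,0,0,0,0,1],[0,0,0,0,0,0,1],[0,0,0,0,0,0,1],[0,0,0,0,0,0,1],[0,0,0,0,0,0,1]]'; python3 -c "
from h import *
go([.456,-.301,.068],[0,0,-1],az(5.9)); print(sense()['qpos'])"
```

```text
time_s: 9.27
ee_pos: [0.4554, -0.3007, 0.067]
tcp_rot: [-0.002, 0.67, 0.743, 0.001]
contact_force: [-0.0, 0.7, 0.4]
gripper_width: 0.0236
grasp_force: 0.0
time_s: 9.93
ee_pos: [0.4555, -0.3007, 0.0672]
tcp_rot: [-0.001, 0.67, 0.743, 0.001]
contact_force: [-0.6, -0.5, 6.2]
gripper_width: 0.0161
grasp_force: 58.9
turn [-0.03 -0.19  0.  ] shift [-0.3  0.4 -0.8] t 9.9333
[-0.7131  0.2536  1.9104  0.0022  0.9804 -0.8173]
```

```bash
python3 -m inch '[[0,0,0,0,0,-20,1],[0,0,0,0,0,-40,1],[0,0,0,0,0,-80,1],[0,0,0,0,0,-120,1],[0,0,0,0,0,-160,1],[0,0,0,0,0,-200,1],[0,0,0,0,0,-200,1],[0,0,0,0,0,-200,1]]'; python3 -c "
from h import *
camera('side');camera('side')
print(sense()['gripper_width'],sense()['ee_pos']);go(ck(200),-A,az(-12))"
```

```text
time_s: 10.6
ee_pos: [0.4565, -0.3021, 0.2693]
tcp_rot: [0.001, 0.67, 0.743, 0.001]
contact_force: [0.9, 0.8, -0.6]
gripper_width: 0.0161
grasp_force: 59.5
0.015870210548402132 [ 0.4543 -0.3002  0.2643]
turn [-29.67  -7.03  16.86] shift [253.7 161.2  23.2] t 10.7
```

```bash
python3 -m inch '[[-29.7,-7,16.9,254,161,23,1],[-29.7,-7,16.9,254,161,23,1],[-29.7,-7,16.9,254,161,23,1],[-29.7,-7,16.9,254,161,23,1],[-29.7,-7,16.9,254,161,23,1],[-29.7,-7,16.9,254,161,23,1],[-29.7,-7,16.9,254,161,23,1],[-29.7,-7,16.9,254,161,23,1]]'; python3 -m inch '[[0,0,0,0,0,0,1],[0,0,0,0,0,0,1],[0,0,0,0,0,0,1],[0,0,0,0,0,0,1],[0,0,0,0,0,0,1],[0,0,0,0,0,0,1],[0,0,0,0,0,0,1],[0,0,0,0,0,0,1]]'
python3 - <<'E'
from h import *
go(ck(162),-A,az(-12)); print(sense()['qpos'])
s=camera('side');t=camera('top')
f=lambda i:cv2.resize(i,(400,400),interpolation=cv2.INTER_CUBIC)
c=np.zeros((400,800,3),np.uint8);c[:,:400]=f(t[145:245,285:385]);c[:,400:]=f(s[150:250,315:415]);cv2.imwrite('pics/s2.png',c)
p=sense()['ee_pos'];R=Rcur().as_matrix();P=[p,p+.059*R[:,2],RIM]
print((proj('top',P)-[284.625,144.625])*4,(proj('side',P)-[314.625,149.625])*4+[400,0])
E
```

```text
time_s: 11.37
ee_pos: [0.5875, -0.026, 0.2388]
tcp_rot: [0.21, 0.747, 0.614, 0.149]
contact_force: [-0.9, -0.3, -0.8]
gripper_width: 0.0157
grasp_force: 59.5
time_s: 12.03
ee_pos: [0.5891, -0.0323, 0.2442]
tcp_rot: [0.213, 0.748, 0.611, 0.15]
contact_force: [0.1, 0.2, -1.1]
gripper_width: 0.0157
grasp_force: 59.5
turn [ 0.19  0.08 -0.07] shift [ 1.2 -1.9 39.2] t 12.0333
[-0.1385 -0.1612  2.0558 -0.1025  0.7266  0.1213]
[[175.9872 227.3284]
 [189.1709 190.2174]
 [198.1249 161.4723]] [[517.9408 189.8971]
 [569.17   252.3037]
 [611.4785 309.7553]]
```

View pics/s2.png

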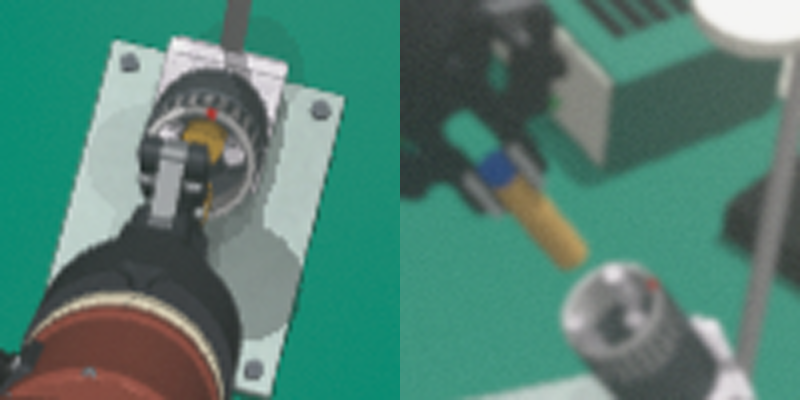

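The side crop shows the sensor held straight, blue face up-tool, with its end at (572,258) aligned with the mouth at (611,310).

```bash
python3 -m inch '[[0.2,0,0,1.2,-1.9,10,1],[0.2,0,0,1.2,-1.9,20,1],[0.2,0,0,1.2,-1.9,30,1],[0.2,0,0,1.2,-1.9,39,1],[0.2,0,0,1.2,-1.9,39,1],[0.2,0,0,1.2,-1.9,39,1],[0.2,0,0,1.2,-1.9,39,1],[0.2,0,0,1.2,-1.9,39,1]]'; python3 -c "
from h import *
camera('side');go(ck(96),-A,az(-12))"
```

```text
time_s: 12.8
ee_pos: [0.607, -0.0354, 0.2096]
tcp_rot: [0.212, 0.748, 0.611, 0.149]
contact_force: [0.1, 0.2, -0.6]
gripper_width: 0.0162
grasp_force: 59.5
turn [ 0.03  0.04 -0.01] shift [-0.7 -0.4 66.4] t 12.85
```

```bash
python3 -m inch '[[0,0,0,-0.7,-0.4,5,1],[0,0,0,-0.7,-0.4,12,1],[0,0,0,-0.7,-0.4,20,1],[0,0,0,-0.7,-0.4,28,1],[0,0,0,-0.7,-0.4,34,1],[0,0,0,-0.7,-0.4,38,1],[0,0,0,-0.7,-0.4,40,1],[0,0,0,-0.7,-0.4,40,1]]'; python3 -c "
from h import *
camera('side');go(ck(96),-A,az(-12))"
```

```text
time_s: 13.52
ee_pos: [0.6252, -0.0415, 0.1734]
tcp_rot: [0.211, 0.748, 0.611, 0.148]
contact_force: [-1.0, -0.5, -0.5]
gripper_width: 0.0159
grasp_force: 59.5
turn [-0.07  0.05 -0.01] shift [ 0.1  0.9 25.7] t 13.5667
```

```bash
python3 -m inch '[[0,0,0,0,0.5,5,1],[0,0,0,0,0.5,10,1],[0,0,0,0,0.5,14,1],[0,0,0,0,0.5,17,1],[0,0,0,0,0.5,20,1],[0,0,0,0,0.5,22,1],[0,0,0,0,0.5,24,1],[0,0,0,0,0.5,24,1]]'; python3 -c "
from h import *
camera('side');go(ck(96),-A,az(-12));print(sense()['contact_force']@A)"
```

```text
time_s: 14.23
ee_pos: [0.6373, -0.0448, 0.1533]
tcp_rot: [0.211, 0.748, 0.611, 0.148]
contact_force: [0.9, -0.1, -0.7]
gripper_width: 0.0162
grasp_force: 59.5
turn [-0.06  0.05 -0.01] shift [0.  0.4 1.8] t 14.2833
-0.460930487892363
```

```bash
python3 -m inch '[[0,0,0,0,0.4,1,1],[0,0,0,0,0.4,2,1],[0,0,0,0,0.4,2,1],[0,0,0,0,0.4,2,0.5],[0,0,0,0,0.4,2,0.5],[0,0,0,0,0.4,2,0.5],[0,0,0,0,0.4,2,0.5],[0,0,0,0,0.4,2,0.5]]'; python3 -m inch '[[0,0,0,0,0,-10,0.5],[0,0,0,0,0,-25,0.5],[0,0,0,0,0,-40,0.5],[0,0,0,0,0,-60,0.2],[0,0,0,0,0,-80,0.1],[0,0,0,0,0,-80,0.1],[0,0,0,0,0,-80,0.1],[0,0,0,0,0,-80,0.1]]'
python3 - <<'E'
from h import *
s=camera('side');t=camera('top')
f=lambda i:cv2.resize(i,(400,400),interpolation=cv2.INTER_CUBIC)
c=np.zeros((400,800,3),np.uint8);c[:,:400]=f(t[145:245,285:385]);c[:,400:]=f(s[180:260,330:410]);cv2.imwrite('pics/s3.png',c)
print((proj('top',[ck(119)])-[284.625,144.625])*4,(proj('side',[ck(119)])-[329.6,179.6])*5+[400,0])
q=sense()['qpos'];print(q);go(ck(140),-A,az(-12))
# y direction for q6=-1.35 : turn about tool z
d=Rcur()*Ro.from_euler('z',-1.35-q[5]);print("turn z deg",np.degrees(-1.35-q[5]),d.as_matrix()[:,1])
E
```

```text
time_s: 14.95
ee_pos: [0.6389, -0.0451, 0.1525]
tcp_rot: [0.212, 0.748, 0.611, 0.149]
contact_force: [0.1, -1.0, -0.8]
gripper_width: 0.0427
grasp_force: 0.0
time_s: 15.62
ee_pos: [0.6, -0.0343, 0.2213]
tcp_rot: [0.212, 0.748, 0.611, 0.149]
contact_force: [0.1, -0.2, -0.4]
gripper_width: 0.0768
grasp_force: 0.0
[[191.3464 180.558 ]] [[555.3801 195.5791]]
[-0.1401 -0.1051  2.0525 -0.106   0.68    0.1251]
turn [-0.17  0.06 -0.01] shift [ 0.1  1.1 35. ] t 15.7167
turn z deg -84.5186880699205 [0.2889 0.9573 0.0108]
```

View pics/s3.png

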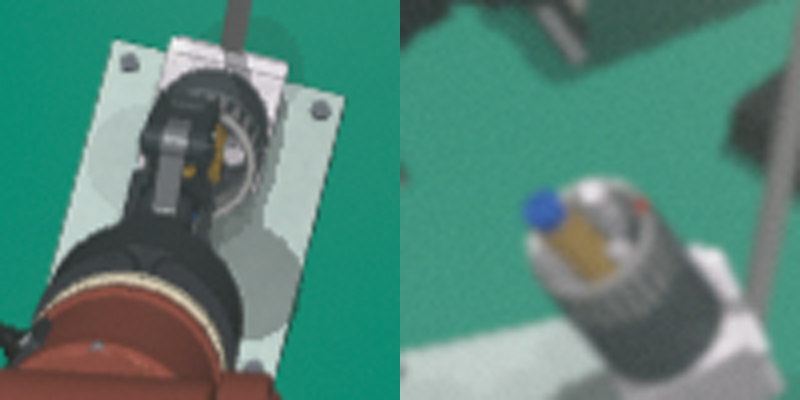

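The sensor is in the bore, blue face outward, leaning on the lower jaw with its face at (544,209) in the crop (expected centred position (555,196)). I'll turn the wrist back and grip the sleeve.

```bash
python3 -m inch '[[0,0,-7,0,0,0,0.1],[0,0,-14,0,0,0,0.1],[0,0,-21,0,0,0,0.1],[0,0,-28,0,0,0,0.1],[0,0,-35,0,0,0,0.1],[0,0,-42,0,0,0,0.1],[0,0,-49,0,0,0,0.1],[0,0,-56,0,0,0,0.1]]'; python3 -m inch '[[0,0,-7,0,0,0,0.1],[0,0,-14,0,0,0,0.1],[0,0,-21,0,0,0,0.1],[0,0,-28,0,0,0,0.1],[0,0,-35,0,0,0,0.1],[0,0,-37,0,0,0,0.1],[0,0,-37,0,0,0,0.1],[0,0,-37,0,0,0,0.1]]'; python3 -c "
from h import *
camera('side');camera('side');y=Rcur().as_matrix()[:,1];print(y,sense()['qpos']);go(ck(60),-A,y)"
```

```text
time_s: 16.38
ee_pos: [0.5997, -0.0344, 0.2197]
tcp_rot: [0.255, 0.371, 0.892, 0.031]
contact_force: [1.1, 0.1, 0.4]
gripper_width: 0.077
grasp_force: 0.0
time_s: 17.05
ee_pos: [0.5998, -0.0344, 0.2202]
tcp_rot: [0.252, 0.072, 0.964, -0.051]
contact_force: [0.8, -0.3, 0.4]
gripper_width: 0.0769
grasp_force: 0.0
[ 0.1643  0.9844 -0.0622] [-0.1401 -0.1054  2.0517 -0.106   0.6801 -1.4971]
turn [-0.05 -0.11 -0.  ] shift [ -0.6   0.1 115.4] t 17.15
```

```bash
python3 -m inch '[[0,0,0,-0.6,0,15,0.1],[0,0,0,-0.6,0,30,0.1],[0,0,0,-0.6,0,45,0.1],[0,0,0,-0.6,0,60,0.1],[0,0,0,-0.6,0,75,0.1],[0,0,0,-0.6,0,85,0.1],[0,0,0,-0.6,0,90,0.1],[0,0,0,-0.6,0,90,0.1]]'; python3 -c "
from h import *
camera('side');y=Rcur().as_matrix()[:,1];go(ck(60),-A,y)"
```

```text
time_s: 17.82
ee_pos: [0.6435, -0.0466, 0.1423]
tcp_rot: [0.252, 0.072, 0.964, -0.051]
contact_force: [-0.9, -1.0, -0.3]
gripper_width: 0.0771
grasp_force: 0.0
turn [-0.05 -0.1  -0.  ] shift [ 0.3  0.1 25.6] t 17.8667
```

```bash
python3 -m inch '[[0,0,0,0.2,0,8,0.1],[0,0,0,0.2,0,16,0.1],[0,0,0,0.2,0,22,0.1],[0,0,0,0.2,0,25,0.1],[0,0,0,0.2,0,25,0.1],[0,0,0,0.2,0,25,0.1],[0,0,0,0.2,0,25,0.1],[0,0,0,0.2,0,25,0.1]]'; python3 -m inch '[[0,0,0,0,0,0,0.3],[0,0,0,0,0,0,0.4],[0,0,0,0,0,0,0.6],[0,0,0,0,0,0,0.8],[0,0,0,0,0,0,1],[0,0,0,0,0,0,1],[0,0,0,0,0,0,1],[0,0,0,0,0,0,1]]'; python3 -c "
from h import *
y=Rcur().as_matrix()[:,1];go(ck(60),-A,y);s=sense();print(Rcur().inv().apply(s['contact_force']),s['torque'])"
```

```text
time_s: 18.53
ee_pos: [0.6561, -0.0498, 0.1225]
tcp_rot: [0.254, 0.071, 0.963, -0.051]
contact_force: [0.4, -0.4, 0.1]
gripper_width: 0.0768
grasp_force: 0.0
time_s: 19.2
ee_pos: [0.6558, -0.0493, 0.123]
tcp_rot: [0.254, 0.071, 0.963, -0.051]
contact_force: [-3.8, 2.5, 5.1]
gripper_width: 0.0541
grasp_force: 62.1
turn [-0.01 -0.02 -0.  ] shift [ 0.9 -0.5  1.8] t 19.2
[ 1.0795  1.4717 -6.5558] [0.3993 0.4291 0.059 ]
```

```bash
python3 -m inch '[[0,0,5,0,0,0,1],[0,0,11,0,0,0,1],[0,0,18,0,0,0,1],[0,0,25,0,0,0,1],[0,0,32,0,0,0,1],[0,0,39,0,0,0,1],[0,0,45,0,0,0,1],[0,0,50,0,0,0,1]]'; python3 -c "
from h import *
s=sense();print(Rcur().inv().apply(s['contact_force']),Rcur().inv().apply(s['torque']),s['qpos'][5])"
```

```text
time_s: 19.87
ee_pos: [0.656, -0.0492, 0.123]
tcp_rot: [0.252, 0.473, 0.842, 0.061]
contact_force: [-5.3, 3.2, 4.8]
gripper_width: 0.0542
grasp_force: 62.3
[ 3.0898 -0.6749 -7.1479] [-0.1268  0.6334 -0.4038] -0.601836535248468
```

```bash
python3 -m inch '[[0,0,5,0,0,0,1],[0,0,11,0,0,0,1],[0,0,18,0,0,0,1],[0,0,25,0,0,0,1],[0,0,32,0,0,0,1],[0,0,39,0,0,0,1],[0,0,45,0,0,0,1],[0,0,50,0,0,0,1]]'; python3 -c "
from h import *
s=sense();print(Rcur().inv().apply(s['contact_force']),Rcur().inv().apply(s['torque']),s['qpos'][5])"; python3 -m inch '[[0,0,4,0,0,0,1],[0,0,8,0,0,0,1],[0,0,12,0,0,0,1],[0,0,16,0,0,0,1],[0,0,20,0,0,0,1],[0,0,22,0,0,0,1],[0,0,24,0,0,0,1],[0,0,24,0,0,0,1]]'; python3 -c "
from h import *
s=sense();print(Rcur().inv().apply(s['contact_force']),Rcur().inv().apply(s['torque']),s['qpos'][5])"
```

```text
time_s: 20.53
ee_pos: [0.6561, -0.0492, 0.1231]
tcp_rot: [0.202, 0.784, 0.564, 0.162]
contact_force: [-6.3, 3.9, 4.5]
gripper_width: 0.0543
grasp_force: 62.3
[ 1.8703 -3.9688 -7.4671] [ 0.0137  0.2074 -0.4289] 0.2707998532925747
time_s: 21.2
ee_pos: [0.6562, -0.0492, 0.1231]
tcp_rot: [0.165, 0.884, 0.389, 0.2]
contact_force: [-5.7, 3.7, 4.4]
gripper_width: 0.0541
grasp_force: 62.3
[ 0.2645 -3.9124 -7.0124] [-0.1699 -0.062   0.053 ] 0.6867956160218729
```

```bash
for i in 1; do python3 -m inch '[[0,0,2,0,0,0,1],[0,0,4,0,0,0,1],[0,0,6,0,0,0,1],[0,0,8,0,0,0,1],[0,0,10,0,0,0,1],[0,0,12,0,0,0,1],[0,0,14,0,0,0,1],[0,0,15,0,0,0,1]]'; done; python3 -c "
from h import *
s=sense();print(Rcur().inv().apply(s['contact_force']),Rcur().inv().apply(s['torque']),s['qpos'][5])"
```

```text
time_s: 21.87
ee_pos: [0.6562, -0.0493, 0.1232]
tcp_rot: [0.138, 0.927, 0.272, 0.22]
contact_force: [-3.8, 4.7, 4.3]
gripper_width: 0.054
grasp_force: 62.3
[ 1.1699 -3.892  -6.1486] [-0.2078 -0.1148 -0.6975] 0.9469378673642964
```

```bash
python3 -m inch '[[0,0,2,0,0,0,1],[0,0,4,0,0,0,1],[0,0,6,0,0,0,1],[0,0,8,0,0,0,1],[0,0,10,0,0,0,1],[0,0,12,0,0,0,1],[0,0,14,0,0,0,1],[0,0,15,0,0,0,1]]'; python3 -c "
from h import *
s=sense();print(Rcur().inv().apply(s['contact_force']),Rcur().inv().apply(s['torque']),s['qpos'][5])
t=camera('side');f=cv2.resize(t[180:260,330:410],(560,560),interpolation=cv2.INTER_CUBIC);cv2.imwrite('pics/t.png',f)"
```

```text
time_s: 22.53
ee_pos: [0.6562, -0.0493, 0.1232]
tcp_rot: [0.108, 0.954, 0.15, 0.236]
contact_force: [-4.2, 4.2, 4.2]
gripper_width: 0.0542
grasp_force: 62.2
[-0.381  -3.6976 -6.2112] [-0.3098 -0.1777 -1.1243] 1.2074063680719846
```

```bash
python3 -m inch '[[0,0,2,0,0,0,1],[0,0,4,0,0,0,1],[0,0,6,0,0,0,1],[0,0,8,0,0,0,1],[0,0,10,0,0,0,1],[0,0,11,0,0,0,1],[0,0,12,0,0,0,1],[0,0,12,0,0,0,1]]'; python3 -c "
from h import *
s=sense();print(Rcur().inv().apply(s['contact_force']),Rcur().inv().apply(s['torque']),s['qpos'][5])"
```

```text
time_s: 23.25
ee_pos: [0.6562, -0.0494, 0.1232]
tcp_rot: [0.084, 0.964, 0.051, 0.246]
contact_force: [-3.0, 3.6, 4.6]
gripper_width: 0.0544
grasp_force: 62.2
[ 0.0303 -2.8704 -5.9727] [-0.4161 -0.3877 -1.2253] 1.4153937926849094
```

```bash
python3 -m inch '[[0,0,0,0,0,0,0.4],[0,0,0,0,0,0,0.1],[0,0,0,0,0,0,0.1],[0,0,0,0,0,0,0.1],[0,0,0,0,0,0,0.1],[0,0,0,0,0,0,0.1],[0,0,0,0,0,0,0.1],[0,0,0,0,0,-5,0.1]]'; python3 -m inch '[[0,0,0,0,0,-20,0.1],[0,0,0,0,0,-40,0.1],[0,0,0,0,0,-60,0.1],[0,0,0,0,0,-80,0.1],[0,0,0,0,0,-110,0.1],[0,0,0,0,0,-140,0.1],[0,0,0,0,0,-180,0.1],[0,0,0,0,0,-200,0.1]]'
python3 - <<'E'
from h import *
print(sense()['ee_pos']); camera('side')
s=camera('side');t=camera('top')
f=lambda i:cv2.resize(i,(400,400),interpolation=cv2.INTER_CUBIC)
c=np.zeros((400,800,3),np.uint8);c[:,:400]=f(t[145:245,285:385]);c[:,400:]=f(s[180:260,330:410]);cv2.imwrite('pics/end.png',c)
a=blobs(t,(100,120,60),(125,255,255),(310,150,360,230));b=blobs(s,(100,100,60),(125,255,255),(330,190,390,250));print(a,b)
print((proj('top',[ck(119)])),(proj('side',[ck(119)])))
if a and b:
    p,d=tri(a[0][0],b[0][0]);q=p-RIM;print(p,d,"axial z",84+1e3*q@A,"off",q-(q@A)*A)
E
```

```text
time_s: 23.92
ee_pos: [0.6529, -0.0493, 0.1255]
tcp_rot: [0.082, 0.965, 0.046, 0.244]
contact_force: [0.1, 0.1, -0.1]
gripper_width: 0.0771
grasp_force: 0.0
time_s: 24.58
ee_pos: [0.5572, -0.0219, 0.3047]
tcp_rot: [0.082, 0.964, 0.047, 0.248]
contact_force: [0.7, -0.6, 1.2]
gripper_width: 0.077
grasp_force: 0.0
[ 0.5572 -0.0219  0.3047]
[(array([332. , 190.1]), np.int32(66), array([328, 186,   9,   9]))] [(array([360.7, 218.7]), np.int32(52), array([357, 215,   8,   8]))]
[[332.4616 189.7645]] [[360.676  218.7158]]
[ 0.6275 -0.0413  0.1714] 0.0009461242296774716 axial z 118.47584918720197 off [-0.0002  0.0007 -0.0002]
```

View pics/end.png

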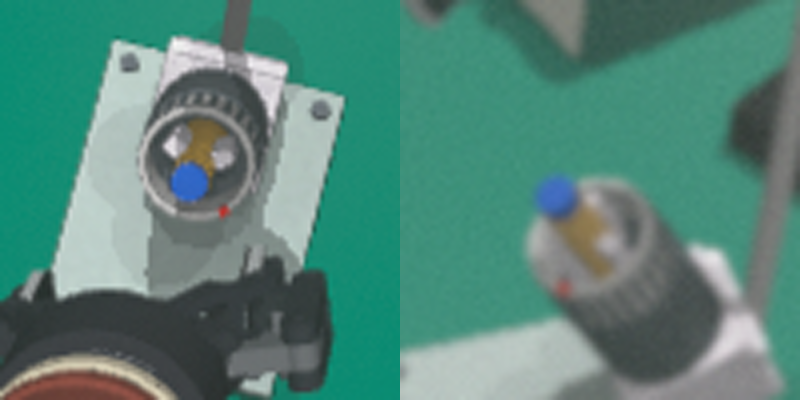

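The face is centred on the axis (within 1 mm, z = 118.5 mm, expected 119). The jaws are against the barrel, the red mark is now at the front of the rim, and the arm is clear.

```bash
python3 -c "
from plant import *
print(job_done())"
```

```text
the job is handed in; nothing more can be done
None
```

I've handed the job in: the brass spacer is at the bottom of the bore and the sensor rests on it, blue face outward. I turned the sleeve about 2.9 rad clockwise to clamp it, and the last pictures show the face within 1 mm of the chuck axis and the arm clear at 25 s.

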